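# Hang the small serving pail on the hook stand

### The arm

A 6-joint arm with a two-finger parallel gripper is mounted at the origin on the work surface. World frame = base frame: x ahead of the robot, y to its left, z up, the work surface at z = 0. Lengths are in m, angles in rad, forces in N, time in s.
With the tool pointing down it reaches from about 0.4 to 0.825 m from the base axis. Payload 7 kg.
Tool frame: the origin (TCP) lies midway between the tips of the shut fingers; the grasp point (between the pads) lies 19 mm behind it; y points along the fingers, x is the direction in which the jaws open and shut, and the axes are right-handed (so a half turn about y gives the same grasp; the last joint's range is limited). The gripper opens to 88 mm and grips with 3 to 60 N. Pads are 19 mm wide; open, the fingers measure 130 mm over their backs; the gripper's body (78 mm by 193 mm) begins 47 mm behind the grasp point.
Start: joints at [1.584, 0.359, 0.012, 0, -1.224, -0.288], TCP at [0.183, 0.65, 0.227] pointing down, gripper open.
Joint ranges: [-3.07, 3.07], [-1.43, 2.12], [-1.02, 1.25], [-3.03, 1.67], [-3.05, -0], [-3.03, 3.03]. Speed limits (rad/s): [2.39, 2.39, 3.01, 3.14, 3.14, 3.14].

### API

Orientations are given as a rotation vector (axis times angle).
In Python, from rig import r gives the robot as it stands. The module is installed in compiled form; this text tells all that it offers.
- The arm moves only by the tool apply_moves, never from a script. Its argument "rows" is text: rows parted by semicolons, each of 7 numbers parted by spaces: the shift along the tool's x, y, z in cm, then the turn, a rotation vector about the tool's x, y, z in degrees, then the opening, from 0 (shut) to 1 (fully open). In form: dx dy dz wx wy wz jaw; .... A call has exactly 5 rows; each row is the pose to reach, as a shift and turn from the pose commanded when the call began, along the tool's axes at that moment; what a row does not reach only later rows make up. A row lasts 1/12 s, in which the tool goes at most 41.7 mm and 7.16 degrees, less where a joint would pass 70% of its speed; a pose out of reach is approached as far as the arm can. A call with a gripper value outside its range is refused whole. The fingers move at their own pace and stop on an object; "grip_force" is the grip in N (left out, the last holds). Time passes only in rows, so rows that repeat a pose let the fingers close, or fill a call up. It gives the time, the measured TCP pose, the force and the opening at its end, in the units of the state.
- r.state(): the state, without advancing time (a new reading comes with each control period).
- r.get_image(name): name is "scene" or "top"; returns the picture (400x640x3 uint8, blue, green, red); there is no depth.
- r.calibration(name): a dict with "mtx" (3x3 intrinsics, pixels), "origin" and "attitude" of the camera in the world. Camera axes: x right, y up, looking along -z (the intrinsics and any distortion apply to the point x, -y, -z); pixel columns grow to the right and rows downward; lengths in m; the calibration is good to about 2 mm. A picture is of the moment at which its call begins. calibration takes no time and is no camera call.
- r.job_done(): hands the job in, once; it reports no verdict.
The state is a dict: "time_s": time; "qpos": joint angles; "qd": joint speeds; "joint_torque": joint torques, N m; "tcp_pos": TCP position; "tool_rot": TCP orientation; "contact_force": force on the tool from outside, world axes, zero at the start; "wrist_torque": the same for the moment, N m; "grip_width": finger opening in m.
Only numpy, scipy, OpenCV 4.12 (cv2) and the standard library are available. Lean on these libraries where they do the work, as an engineer would, in place of code of your own. Each camera call takes 0.05 s, during which the arm holds its last target. There are 200 camera calls.

### The job

Take the small white pail by the black grip of its bail, swing the bail from lying flat to upright while the pail still stands on the table, then carry the pail by the bail to the hook stand and hang the bail over the pair of prongs. The prongs may be clamped at any height on the post and are slightly springy, so feel for them and set the weight down gently, without pushing or dropping; leave the pail hanging still and straight, and leave the other things alone.

Things in the scene. Friction and masses are not known exactly. Their poses are not given: they have to be found in the camera images.
- pail: Small round white enamelled pail, 100 mm across the rim (84 mm at the foot), 80 mm high, 0.35 to 0.6 kg, loose, standing upright. Origin: centre of its underside; z up. The bail's pivots are on lugs at y = +-55 mm, z = 71 mm in this frame; the bail pivots about the pail's y axis and at the start lies out to the pail's -x side.
- grip (a point): Centre of the bail's black grip sleeve: 12 mm diameter, 44 mm long along the pail's y axis, turning freely on the wire, so it can be pinched and held while the bail swings. 100 mm from the pivot axis. Bail flat: 100 mm to the -x side of the pail's middle, 71 mm up, 50 mm clear of the rim. Bail upright: 171 mm above the pail's underside, 91 mm above its rim.
- bail (a joint): Angle of the bail (6 mm steel wire, 116 mm wide; straight bare wire 22 to 48 mm either side of the grip's centre, for the prongs). 0 = flat on the pail's -x side (as it starts), pi/2 = upright, pi = flat on the +x side. It swings easily and falls back flat if let go.
- stand: Hook stand, fixed. Origin: on the table below the middle of the hook's seat; z up, x from the prong ends towards the post. Base plate 190 x 130 x 12 mm (x -60 to 130); post 16 mm thick at x = 85, 226 mm high. Hook: two level round prongs 8 mm thick at y = +-36, from a crossbar at x = 78 to x = -28 mm, then turned up. More than 11 N on it is too rough.
- prong_ends (a point): Point on the table midway below the outermost points of the two turned-up prong ends (stand x = -38 mm). The prongs' height is NOT measured: their upper faces are anywhere from 205 to 247 mm above the table, the turned-up ends 12 mm higher. They give about 1 mm per 2.5 N. The bail goes in here above the ends, prongs passing over the rim and inside the bail, then down.
- ramekin: White bowl, 72 mm across, 40 mm high, loose; origin at underside. Not to be disturbed.
- herb_jar: Small jar, 44 mm across, 70 mm high, loose; origin at underside. Not to be disturbed.
- spatula: Spatula lying on the table, loose; not to be disturbed.
- spice_jar: Tall jar, 68 mm across, 170 mm high, loose; not to be disturbed.
- sauce_bottle: Bottle, 60 mm across, 190 mm high, loose; not to be disturbed.
- grater: Upright steel grater, 230 mm high, loose; not to be disturbed.
Not all that is in view belongs to the job. What is shaped like the pail but orange or red is not meant.

How it is judged:
By the outcome, as a careful person would: the job done as asked, in the order asked, and still so for the second after the job is handed in, with the robot touching nothing.
It also fails if it takes over 64 s, if anything falls off the work surface, if the arm or the gripper's body presses on something with over 40 N, if the wrist force passes 120 N, or if a joint passes its speed limit or range.

## Working session

There is one attempt and no reset: what is moved stays moved. The work goes in short steps, Python scripts to look and compute and a tool call to move; the robot and the scene stay as the last step left them, time stands still between calls to the robot, and variables do not carry over. Pictures are saved under pics/ and viewed, about 8 in all and at most 12, crops included, and the job is handed in when it is done.

Besides the shell and the picture viewer there is one more tool, called after "Emit:" as name(argument=value, ...) on one line, values as JSON. apply_moves: Moves the arm, as the interface text tells. Its arguments: {"type":"object","properties":{"rows":{"type":"string"},"grip_force":{"type":"number"}},"required":["rows"]}

```bash
mkdir -p pics && python3 - <<'E'
from rig import r
import cv2
s=r.state()
for k in s: print(k,s[k])
for n in("scene","top"):
    c=r.calibration(n); print(n,c)
    cv2.imwrite(f"pics/{n}0.png",r.get_image(n))
E
```

```text
time_s 0.0
qpos [ 1.58413529e+00  3.59393994e-01  1.10708345e-02 -3.12614287e-04
 -1.22410027e+00 -2.88094457e-01]
qd [-0.00135674  0.00041016  0.00030183  0.00022952  0.00039584 -0.00024922]
joint_torque [ 6.21360687e-04 -5.82716238e+01  2.93050647e+01  6.99710146e+00
  7.03025493e-03 -1.55522353e-04]
tcp_pos [0.1830456  0.64920983 0.22563007]
tool_rot [-1.06768597  1.40800806 -1.41001553]
contact_force [ 0.17076382  0.21472255 -0.2538107 ]
wrist_torque [ 0.01926189  0.02090982 -0.01255642]
grip_width 0.08742356517339617
scene {'mtx': array([[381.03121178,   0.        , 318.29844263],
       [  0.        , 381.03121178, 194.56321307],
       [  0.        ,   0.        ,   1.        ]]), 'origin': array([ 1.05599519, -0.20435892,  1.05510185]), 'attitude': array([0.45331625, 0.32526944, 1.15740461])}
top {'mtx': array([[426.89551931,   0.        , 316.09951352],
       [  0.        , 426.89551931, 199.80042073],
       [  0.        ,   0.        ,   1.        ]]), 'origin': array([0.307207  , 0.00806432, 1.43537955]), 'attitude': array([ 0.11185814, -0.12605452, -1.55701519])}
```

View pics/scene0.png

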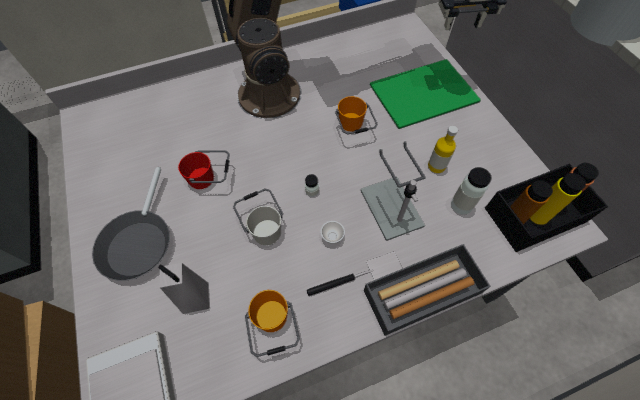

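View pics/top0.png

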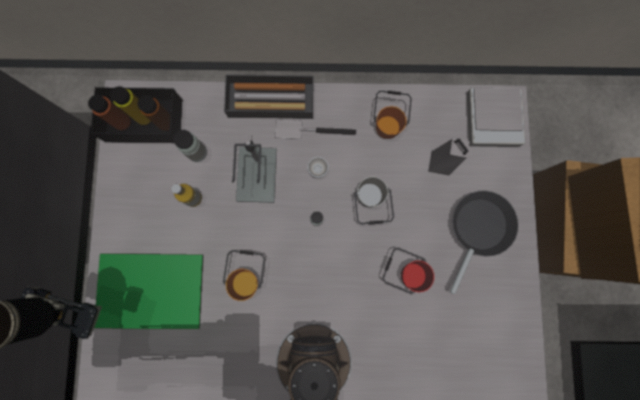

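Candidates, by scene pixels: white pail (264,225), red (197,170), orange (351,113) and orange (268,312). Only the one at (264,225), which is (371,193) in top, is white, so it fits. I'll confirm that with one enlarged crop that also shows the stand.

```bash
cat > h.py <<'E'
import numpy as np, cv2
from scipy.spatial.transform import Rotation as R
from rig import r
C={n:r.calibration(n) for n in("scene","top")}
def ray(n,u,v):
    c=C[n]; d=np.linalg.inv(c["mtx"])@[u,v,1.]; d=R.from_rotvec(c["attitude"]).apply([d[0],-d[1],-d[2]])
    return c["origin"],d/np.linalg.norm(d)
def plane(n,u,v,z):
    o,d=ray(n,u,v); return o+d*(z-o[2])/d[2]
def tri(a,b):
    (o,d),(p,e)=ray("scene",*a),ray("top",*b)
    s=np.linalg.lstsq(np.c_[d,-e],p-o,rcond=None)[0]; A,B=o+s[0]*d,p+s[1]*e
    return (A+B)/2,np.linalg.norm(A-B)
def proj(n,P):
    c=C[n]; q=R.from_rotvec(c["attitude"]).inv().apply(np.asarray(P,float)-c["origin"])
    return (c["mtx"]@[q[0]/-q[2],-q[1]/-q[2],1])[:2]
E
python3 - <<'E'
import cv2,numpy as np
s=cv2.imread("pics/scene0.png");t=cv2.imread("pics/top0.png")
def crop(i,x,y,w,h,k): return cv2.resize(i[y:y+h,x:x+w],None,fx=k,fy=k,interpolation=cv2.INTER_CUBIC)
a=np.hstack([crop(s,220,175,80,75,5),crop(s,350,130,80,75,5)][:2])
b=np.hstack([crop(t,340,165,66,37*2-17,6),crop(t,226,130,66,57,6)][:2])
b=crop(np.hstack([t[165:240,335:415],t[130:205,220:300]]),0,0,160,75,5)
b=cv2.resize(b,(800,375))
cv2.imwrite("pics/crop1.png",np.vstack([a,b])[:750] if 0 else cv2.resize(np.vstack([a,b]),(640,600)))
E
```

```text
(no output)
```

View pics/crop1.png

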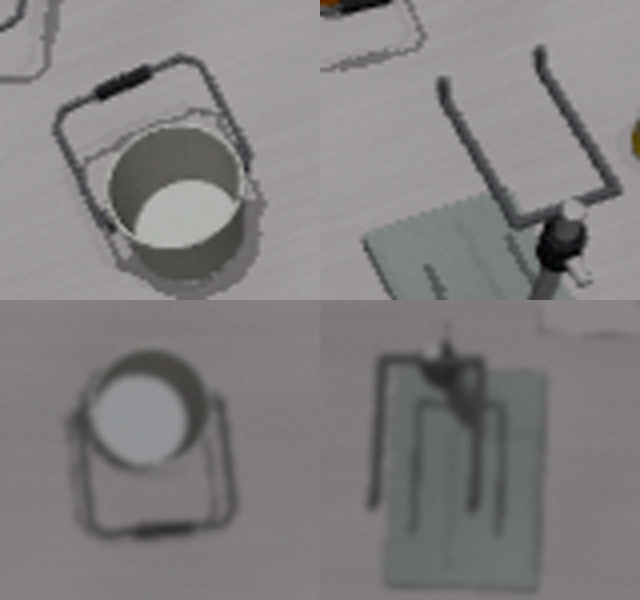

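The crop confirms the white pail, with its bail flat towards the robot. The grip is at scene (250.8,195.8) and top (375.7,222.5). The prong ends are at scene (381,150.5)/(405,142.5) and top (258.5,182)/(233,181).

```bash
python3 - <<'E'
from h import *
np.set_printoptions(precision=4,suppress=True)
g,e=tri((250.8,195.8),(375.7,222.5));print("grip",g,e)
# rim ellipse seeds
c,e=tri((263.8,221.8),(371.8,192));print("rim",c,e)
P={}
for n,a,b in[("endR",(381,150.5),(258.5,182)),("endL",(405,142.5),(233.3,181.3)),("barR",(399.3,185.5),(260,145)),("barL",(423.8,178),(235.5,144.5))]:
    P[n],e=tri(a,b);print(n,P[n],e)
d=(P["barR"]+P["barL"]-P["endR"]-P["endL"]);print("stand yaw",np.degrees(np.arctan2(d[1],d[0])),"pair",np.degrees(np.arctan2(*(P["endL"]-P["endR"])[[1,0]]))-90)
k=np.array([[398,368],[547,372],[538,588],[385,583]],float);k[:,0]=(k[:,0]-320)/4+220;k[:,1]=(k[:,1]-300)/4+130
Q=np.array([plane("top",*q,0.012) for q in k]);print(Q)
f,b=(Q[2]+Q[3])/2,(Q[0]+Q[1])/2;print("plate yaw",np.degrees(np.arctan2(*(b-f)[[1,0]])),"len",np.linalg.norm(b-f))
u=(b-f)/np.linalg.norm(b-f);print("origin",f+.06*u,"ends",f+.022*u)
d=c-g;print("bail yaw",np.degrees(np.arctan2(d[1],d[0])),np.linalg.norm(d[:2]))
# obstacles: top
for n,q,z in[("ramekin",(318,168),.04),("herb",(317,217),.07)]:print(n,plane("top",*q,z))
# other views of grip direction in top crop: ends (137,530),(195,530)
a=plane("top",335+137/4,165+231/4,.071);b=plane("top",335+195/4,165+228/4,.071);print("gripdir",np.degrees(np.arctan2(*(a-b)[[1,0]])))
T=R.from_rotvec(r.state()["tool_rot"]).as_matrix();print(T)
E
```

```text
grip [ 0.4448 -0.1948  0.0676] 0.0021868397066172134
rim [ 0.5438 -0.184   0.0696] 3.654901345173073e-05
endR [0.5425 0.1663 0.2293] 0.004880204681438085
endL [0.5435 0.2383 0.2298] 0.0043158336113080205
barR [0.6544 0.1653 0.2198] 0.0023767865230869853
barL [0.6561 0.2374 0.2152] 0.001252524914063912
stand yaw -0.4738787373705895 pair -0.8422060333886776
[[0.7052 0.2609 0.012 ]
 [0.7033 0.1331 0.012 ]
 [0.5158 0.1362 0.012 ]
 [0.5186 0.2649 0.012 ]]
plate yaw -1.0997864792335388 len 0.1870695654189278
origin [0.5772 0.1994 0.012 ] ends [0.5392 0.2002 0.012 ]
bail yaw 6.229462056971495 0.09951430528812165
ramekin [ 0.6283 -0.0089  0.04  ]
herb [ 0.4601 -0.0067  0.07  ]
gripdir 93.57881543344247
[[-0.2714 -0.0002  0.9625]
 [-0.9625 -0.0015 -0.2714]
 [ 0.0015 -1.      0.0002]]
```

```bash
cat > plan.py <<'E'
from h import *
from scipy.interpolate import CubicSpline
def yaw_of(T): return np.degrees(np.arctan2(T[1,0],T[0,0]))
def plan(pts,calls,jaw,cur=None):
    "pts: world TCP x y z(m), yaw(deg) of tool x; smooth timing; prints rows in cm/deg along tool axes at each call's start"
    s=r.state();T=R.from_rotvec(s["tool_rot"]).as_matrix()
    p0=list(s["tcp_pos"])+[yaw_of(T)]
    X=np.array([p0]+[list(p) for p in pts]);X[:,3]=np.degrees(np.unwrap(np.radians(X[:,3])))
    L=np.r_[0,np.cumsum(np.linalg.norm(np.diff(X*[1,1,1,.003],axis=0),axis=1))]
    f=CubicSpline(L/L[-1],X) if len(X)>2 else (lambda u:X[0]+np.outer(u,X[1]-X[0]))
    n=5*calls;u=np.arange(n+1)/n;P=f(u*u*(3-2*u)) if n>5 else f(u)
    print("max step mm",1e3*np.linalg.norm(np.diff(P[:,:3],axis=0),axis=1).max(),"deg",abs(np.diff(P[:,3])).max())
    for c in range(calls):
        b=P[5*c];y=np.radians(b[3]);x=np.array([np.cos(y),np.sin(y),0]);d=np.array([0,0,-1.]);Tb=np.c_[x,d,np.cross(x,d)]
        print("; ".join("%.2f %.2f %.2f 0 %.1f 0 %g"%(*(100*Tb.T@(q[:3]-b[:3])),-(q[3]-b[3]),jaw) for q in P[5*c+1:5*c+6]))
    return P
E
python3 - <<'E'
from plan import *
P=plan([(.36,.50,.32,-120),(.48,.20,.33,-145),(.47,-.06,.27,-165),(.445,-.195,.13,-175)],9,.3)
print(P[::5].round(3))
E
```

```text
max step mm 35.17030716222711 deg 2.767283000213041
0.02 -0.09 0.14 0 0.1 0 0.3; 0.09 -0.35 0.53 0 0.3 0 0.3; 0.22 -0.77 1.18 0 0.6 0 0.3; 0.40 -1.32 2.07 0 1.0 0 0.3; 0.67 -1.99 3.17 0 1.6 0 0.3
0.32 -0.76 1.32 0 0.7 0 0.3; 0.73 -1.59 2.84 0 1.6 0 0.3; 1.27 -2.45 4.53 0 2.6 0 0.3; 1.94 -3.34 6.39 0 3.8 0 0.3; 2.77 -4.21 8.38 0 5.1 0 0.3
0.80 -0.85 2.20 0 1.5 0 0.3; 1.76 -1.64 4.51 0 3.1 0 0.3; 2.91 -2.38 6.91 0 4.9 0 0.3; 4.24 -3.03 9.38 0 6.9 0 0.3; 5.77 -3.59 11.91 0 9.0 0 0.3
1.31 -0.46 2.78 0 2.2 0 0.3; 2.80 -0.82 5.59 0 4.6 0 0.3; 4.50 -1.08 8.40 0 7.1 0 0.3; 6.38 -1.23 11.18 0 9.6 0 0.3; 8.44 -1.28 13.91 0 12.3 0 0.3
1.62 0.04 3.07 0 2.7 0 0.3; 3.42 0.16 6.07 0 5.5 0 0.3; 5.39 0.35 8.98 0 8.2 0 0.3; 7.51 0.61 11.77 0 11.0 0 0.3; 9.77 0.92 14.42 0 13.7 0 0.3
1.70 0.38 2.99 0 2.7 0 0.3; 3.50 0.85 5.84 0 5.3 0 0.3; 5.35 1.43 8.54 0 7.8 0 0.3; 7.22 2.13 11.08 0 10.2 0 0.3; 9.06 2.98 13.44 0 12.5 0 0.3
1.28 0.98 2.52 0 2.1 0 0.3; 2.51 2.10 4.83 0 4.1 0 0.3; 3.68 3.33 6.95 0 5.9 0 0.3; 4.77 4.68 8.85 0 7.5 0 0.3; 5.77 6.11 10.55 0 8.9 0 0.3
0.65 1.48 1.62 0 1.3 0 0.3; 1.22 2.98 3.02 0 2.4 0 0.3; 1.71 4.46 4.22 0 3.3 0 0.3; 2.13 5.88 5.23 0 4.1 0 0.3; 2.46 7.19 6.06 0 4.7 0 0.3
0.21 1.16 0.68 0 0.5 0 0.3; 0.37 2.12 1.20 0 0.9 0 0.3; 0.48 2.84 1.56 0 1.2 0 0.3; 0.54 3.30 1.78 0 1.3 0 0.3; 0.57 3.45 1.85 0 1.4 0 0.3
[[ 1.83000e-01  6.49000e-01  2.26000e-01 -1.05749e+02]
 [ 2.12000e-01  6.34000e-01  2.46000e-01 -1.07358e+02]
 [ 2.84000e-01  5.83000e-01  2.88000e-01 -1.12439e+02]
 [ 3.72000e-01  4.84000e-01  3.24000e-01 -1.21410e+02]
 [ 4.46000e-01  3.39000e-01  3.36000e-01 -1.33704e+02]
 [ 4.83000e-01  1.69000e-01  3.27000e-01 -1.47434e+02]
 [ 4.79000e-01  7.00000e-03  2.97000e-01 -1.59936e+02]
 [ 4.61000e-01 -1.12000e-01  2.36000e-01 -1.68863e+02]
 [ 4.49000e-01 -1.76000e-01  1.65000e-01 -1.73607e+02]
 [ 4.45000e-01 -1.95000e-01  1.30000e-01 -1.75000e+02]]
```

Emit:
apply_moves(rows="0.02 -0.09 0.14 0 0.1 0 0.3; 0.09 -0.35 0.53 0 0.3 0 0.3; 0.22 -0.77 1.2 0 0.6 0 0.3; 0.4 -1.3 2.1 0 1 0 0.3; 0.7 -2 3.2 0 1.6 0 0.3")

```text
time_s: 0.52
tcp_pos: [0.2128, 0.6338, 0.2469]
tool_rot: [-1.05, 1.429, -1.429]
contact_force: [0.4, 0.1, -0.4]
grip_width: 0.0599
```

Emit:
apply_moves(rows="0.3 -0.8 1.3 0 0.7 0 0.3; 0.7 -1.6 2.8 0 1.6 0 0.3; 1.3 -2.5 4.5 0 2.6 0 0.3; 1.9 -3.3 6.4 0 3.8 0 0.3; 2.8 -4.2 8.4 0 5.1 0 0.3")

```text
time_s: 0.93
tcp_pos: [0.2856, 0.5812, 0.2896]
tool_rot: [-0.996, 1.493, -1.493]
contact_force: [-0.3, -0.4, -0.2]
grip_width: 0.0286
```

Emit:
apply_moves(rows="0.8 -0.85 2.2 0 1.5 0 0.3; 1.75 -1.65 4.5 0 3.1 0 0.3; 2.9 -2.4 6.9 0 4.9 0 0.3; 4.25 -3 9.4 0 6.9 0 0.3; 5.8 -3.6 11.9 0 9 0 0.3")

```text
time_s: 1.35
tcp_pos: [0.3735, 0.4814, 0.3258]
tool_rot: [-0.895, 1.603, -1.602]
contact_force: [0.3, -0.3, -0.4]
grip_width: 0.0264
```

Emit:
apply_moves(rows="1.3 -0.45 2.8 0 2.2 0 0.3; 2.8 -0.8 5.6 0 4.6 0 0.3; 4.5 -1.1 8.4 0 7.1 0 0.3; 6.4 -1.2 11.2 0 9.6 0 0.3; 8.4 -1.3 13.9 0 12.3 0 0.3")

```text
time_s: 1.77
tcp_pos: [0.4477, 0.3365, 0.3387]
tool_rot: [-0.741, 1.748, -1.747]
contact_force: [-0.3, 0.3, 0.6]
grip_width: 0.0261
```

Emit:
apply_moves(rows="1.6 0 3.1 0 2.7 0 0.3; 3.4 0.15 6.1 0 5.5 0 0.3; 5.4 0.35 9 0 8.2 0 0.3; 7.5 0.6 11.8 0 11 0 0.3; 9.8 0.9 14.4 0 13.7 0 0.3")

```text
time_s: 2.18
tcp_pos: [0.4831, 0.1658, 0.3295]
tool_rot: [-0.55, 1.902, -1.901]
contact_force: [0.6, -0.2, 0.1]
grip_width: 0.0264
```

Emit:
apply_moves(rows="1.7 0.4 3 0 2.7 0 0.3; 3.5 0.85 5.85 0 5.3 0 0.3; 5.35 1.4 8.5 0 7.8 0 0.3; 7.2 2.1 11.1 0 10.2 0 0.3; 9.1 3 13.4 0 12.5 0 0.3")

```text
time_s: 2.6
tcp_pos: [0.4779, 0.0041, 0.2997]
tool_rot: [-0.353, 2.033, -2.032]
contact_force: [0.2, -0.2, -0.3]
grip_width: 0.0265
```

Emit:
apply_moves(rows="1.3 1 2.5 0 2.1 0 0.3; 2.5 2.1 4.8 0 4.1 0 0.3; 3.7 3.3 6.95 0 5.9 0 0.3; 4.8 4.7 8.85 0 7.5 0 0.3; 5.8 6.1 10.5 0 8.9 0 0.3")

```text
time_s: 3.02
tcp_pos: [0.4589, -0.1141, 0.2381]
tool_rot: [-0.201, 2.12, -2.12]
contact_force: [0.1, -0.3, -0.5]
grip_width: 0.0264
```

Emit:
apply_moves(rows="0.65 1.5 1.6 0 1.3 0 0.3; 1.2 3 3 0 2.4 0 0.3; 1.7 4.4 4.2 0 3.3 0 0.3; 2.1 5.9 5.2 0 4.1 0 0.3; 2.5 7.2 6.1 0 4.7 0 0.3")

```text
time_s: 3.43
tcp_pos: [0.4461, -0.178, 0.1656]
tool_rot: [-0.118, 2.165, -2.165]
contact_force: [-0.6, -0.4, 0.8]
grip_width: 0.0262
```

Emit:
apply_moves(rows="0.2 1.15 0.7 0 0.5 0 0.3; 0.4 2.1 1.2 0 0.9 0 0.3; 0.5 2.8 1.55 0 1.2 0 0.3; 0.55 3.3 1.8 0 1.3 0 0.3; 0.55 3.4 1.85 0 1.4 0 0.3")

```text
time_s: 3.85
tcp_pos: [0.4432, -0.1957, 0.1311]
tool_rot: [-0.096, 2.177, -2.177]
contact_force: [-0.1, 0.6, -0.3]
grip_width: 0.0262
```

```bash
python3 - <<'E'
from plan import *
s=r.state();print(s["time_s"],s["tcp_pos"],s["grip_width"],s["contact_force"],s["qpos"]);T=R.from_rotvec(s["tool_rot"]).as_matrix();print(yaw_of(T),T[:,1])
i,j=r.get_image("scene"),r.get_image("top");cv2.imwrite("pics/s1.png",i);cv2.imwrite("pics/t1.png",j)
a=i[150:270,190:310];b=j[160:280,320:440]
cv2.imwrite("pics/c2.png",cv2.resize(np.hstack([a,b]),None,fx=3.33,fy=4,interpolation=2)if 0 else cv2.resize(np.hstack([a,b]),(800,400),interpolation=2))
E
```

```text
3.85 [ 0.44320132 -0.19569242  0.13113936] 0.026235957011673396 [-0.05608989  0.55870482 -0.3467374 ] [-8.81018154e-03  1.33631973e-01 -5.30758271e-01 -6.65101582e-05
 -9.07006210e-01  9.62028560e-02]
-174.99511546175117 [-5.99641425e-04  5.76726957e-05 -9.99999819e-01]
```

View pics/c2.png

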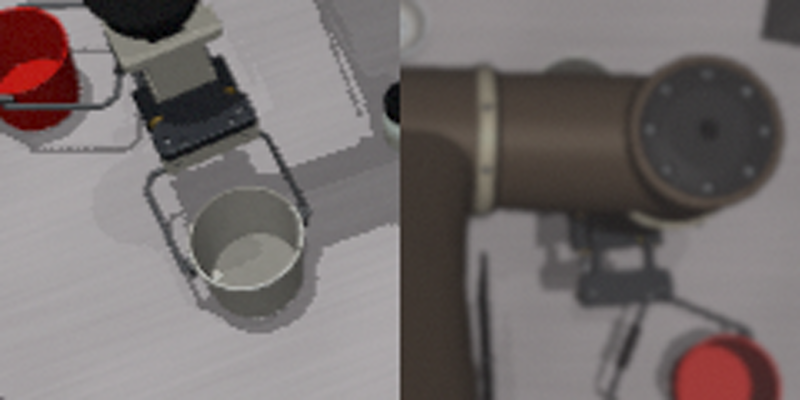

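The crop shows the open fingers straddling the black grip, which they hide, and the white pail undisturbed at crop (247,240). I'll descend now.

Emit:
apply_moves(rows="0 1 0 0 0 0 0.3; 0 2.2 0 0 0 0 0.3; -0.1 3.4 0 0 0 0 0.3; -0.1 4.5 0 0 0 0 0.3; -0.1 5.4 0 0 0 0 0.3")

```text
time_s: 4.37
tcp_pos: [0.4447, -0.1948, 0.0768]
tool_rot: [-0.097, 2.176, -2.176]
contact_force: [0.2, 1.1, 0.8]
grip_width: 0.0267
```

Emit:
apply_moves(rows="0 0.8 0 0 0 0 0.3; 0 1.5 0 0 0 0 0.3; 0 2.1 0 0 0 0 0.3; 0 2.5 0 0 0 0 0.3; 0 2.5 0 0 0 0 0.3")

```text
time_s: 4.78
tcp_pos: [0.4442, -0.1951, 0.0518]
tool_rot: [-0.097, 2.177, -2.177]
contact_force: [0.5, -1.1, 0.5]
grip_width: 0.0263
```

Emit:
apply_moves(rows="0 0 0 0 0 0 0.2; 0 0 0 0 0 0 0.1; 0 0 0 0 0 0 0; 0 0 0 0 0 0 0; 0 0 0 0 0 0 0", grip_force=20)

```text
time_s: 5.2
tcp_pos: [0.4454, -0.1952, 0.0531]
tool_rot: [-0.095, 2.175, -2.176]
contact_force: [0.9, 1.0, 0.2]
grip_width: 0.0113
```

```bash
python3 - <<'E'
from plan import *
s=r.state();print(s["time_s"],s["tcp_pos"],s["grip_width"],s["contact_force"],s["wrist_torque"])
i=r.get_image("scene");cv2.imwrite("pics/s2.png",i)
# rim of pail: white-ish contour check of centre shift vs first picture
a=cv2.imread("pics/scene0.png")[180:260,220:310];b=i[180:260,220:310]
cv2.imwrite("pics/c3.png",cv2.resize(np.hstack([a,b]),None,fx=4,fy=4,interpolation=2))
E
```

```text
5.2 [ 0.44538379 -0.19516333  0.05305694] 0.011329750033614036 [0.90354855 0.98072011 0.18002203] [ 0.34000037 -0.60979293  0.04376296]
```

View pics/c3.png

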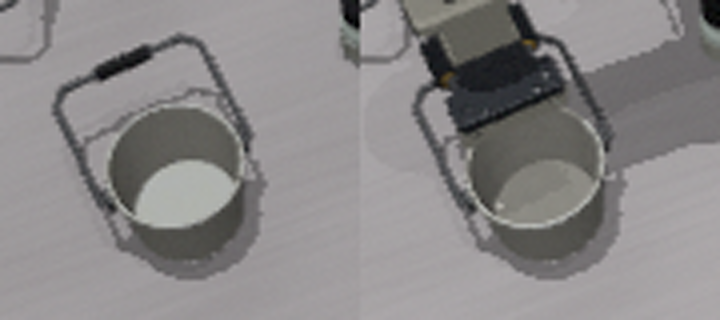

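```bash
python3 - <<'E'
import numpy as np
u=np.arange(26)/25;t=np.pi/2*u*u*(3-2*u);X=-10*(1-np.cos(t));Y=-10*np.sin(t)
for c in range(5): print("; ".join("%.2f %.2f 0 0 0 0 0"%(X[k]-X[5*c],Y[k]-Y[5*c]) for k in range(5*c+1,5*c+6)))
E
```

```text
-0.00 -0.07 0 0 0 0 0; -0.00 -0.29 0 0 0 0 0; -0.02 -0.62 0 0 0 0 0; -0.06 -1.08 0 0 0 0 0; -0.13 -1.63 0 0 0 0 0
-0.13 -0.63 0 0 0 0 0; -0.31 -1.33 0 0 0 0 0; -0.58 -2.08 0 0 0 0 0; -0.92 -2.85 0 0 0 0 0; -1.36 -3.63 0 0 0 0 0
-0.52 -0.76 0 0 0 0 0; -1.11 -1.48 0 0 0 0 0; -1.78 -2.14 0 0 0 0 0; -2.50 -2.74 0 0 0 0 0; -3.26 -3.26 0 0 0 0 0
-0.78 -0.43 0 0 0 0 0; -1.55 -0.78 0 0 0 0 0; -2.29 -1.04 0 0 0 0 0; -2.99 -1.23 0 0 0 0 0; -3.63 -1.36 0 0 0 0 0
-0.55 -0.08 0 0 0 0 0; -1.00 -0.11 0 0 0 0 0; -1.34 -0.13 0 0 0 0 0; -1.55 -0.13 0 0 0 0 0; -1.63 -0.13 0 0 0 0 0
```

Emit:
apply_moves(rows="0 -0.07 0 0 0 0 0; 0 -0.3 0 0 0 0 0; -0.02 -0.6 0 0 0 0 0; -0.06 -1.1 0 0 0 0 0; -0.13 -1.6 0 0 0 0 0")

```text
time_s: 5.67
tcp_pos: [0.446, -0.195, 0.0691]
tool_rot: [-0.096, 2.176, -2.176]
contact_force: [2.6, 0.7, -1.6]
grip_width: 0.0114
```

Emit:
apply_moves(rows="-0.13 -0.6 0 0 0 0 0; -0.3 -1.3 0 0 0 0 0; -0.6 -2.1 0 0 0 0 0; -0.9 -2.85 0 0 0 0 0; -1.35 -3.6 0 0 0 0 0")

```text
time_s: 6.08
tcp_pos: [0.4594, -0.1938, 0.1054]
tool_rot: [-0.096, 2.177, -2.176]
contact_force: [3.2, -0.1, -1.5]
grip_width: 0.0116
```

```bash
python3 - <<'E'
from plan import *
s=r.state();print(s["time_s"],s["tcp_pos"],s["grip_width"],s["contact_force"],s["wrist_torque"])
E
```

```text
6.0833 [ 0.45941577 -0.1938142   0.1054306 ] 0.011595734502128278 [ 3.1576828  -0.05406807 -1.53395063] [ 0.30003118 -0.8661694   0.05787892]
```

Emit:
apply_moves(rows="-0.55 -0.75 0 0 0 0 0; -1.15 -1.45 0 0 0 0 0; -1.85 -2.1 0 0 0 0 0; -2.6 -2.7 0 0 0 0 0; -3.4 -3.2 0 0 0 0 0")

```text
time_s: 6.5
tcp_pos: [0.4923, -0.1912, 0.1376]
tool_rot: [-0.099, 2.177, -2.178]
contact_force: [-8.5, -0.3, 12.4]
grip_width: 0.0113
```

Emit:
apply_moves(rows="-0.8 -0.4 0 0 0 0 0; -1.55 -0.8 0 0 0 0 0; -2.3 -1 0 0 0 0 0; -3 -1.2 0 0 0 0 0; -3.6 -1.3 0 0 0 0 0")

```text
time_s: 6.92
tcp_pos: [0.5311, -0.1878, 0.1521]
tool_rot: [-0.094, 2.173, -2.176]
contact_force: [-3.3, 3.3, 14.2]
grip_width: 0.0114
```

Emit:
apply_moves(rows="-0.5 -0.1 0 0 0 0 0; -1 -0.1 0 0 0 0 0; -1.3 -0.1 0 0 0 0 0; -1.5 -0.1 0 0 0 0 0; -1.5 -0.1 0 0 0 0 0")

```text
time_s: 7.33
tcp_pos: [0.5472, -0.1862, 0.1531]
tool_rot: [-0.092, 2.172, -2.174]
contact_force: [-0.9, 3.7, 12.4]
grip_width: 0.0112
```

```bash
python3 - <<'E'
from plan import *
s=r.state();print(s["time_s"],s["tcp_pos"],s["grip_width"],s["contact_force"],s["wrist_torque"])
i=r.get_image("scene");j=r.get_image("top");cv2.imwrite("pics/s3.png",i);cv2.imwrite("pics/t3.png",j)
cv2.imwrite("pics/c4.png",cv2.resize(np.hstack([i[150:260,220:320],j[140:250,320:420]]),None,fx=4,fy=4,interpolation=2))
E
```

```text
7.3333 [ 0.54717883 -0.1862148   0.15312958] 0.01115005590172467 [-0.89063503  3.72495887 12.3886088 ] [ 1.61205615 -0.05800526  0.07802724]
```

View pics/c4.png

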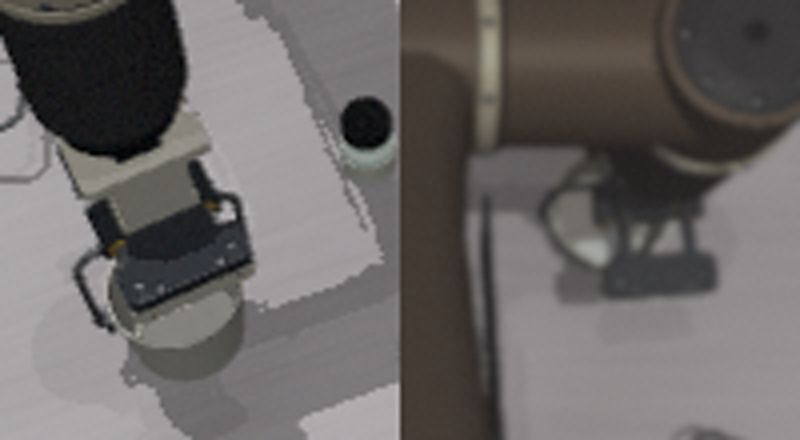

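The bail is upright at scene crop (160,270) with the pail still standing, pressed down by about 12 N. Next I'll lift slowly and plan the carry.

```bash
python3 - <<'E'
from plan import *
print(proj("top",(0.45,.2,.08)), plane("top",243,283,.08),plane("top",245,252,.071))
P=plan([(.547,-.186,.283,-175)],4,0)
E
```

```text
[252.11025121 219.10027741] [0.24984281 0.22185421 0.08      ] [0.34599409 0.2203812  0.071     ]
max step mm 9.70788239669962 deg 0.009382355968739375
-0.00 -0.09 -0.00 0 0.0 0 0; -0.00 -0.36 -0.00 0 0.0 0 0; -0.00 -0.79 -0.00 0 0.0 0 0; -0.00 -1.35 -0.00 0 0.0 0 0; -0.00 -2.03 -0.00 0 0.0 0 0
-0.00 -0.78 -0.00 0 0.0 0 0; -0.00 -1.63 -0.00 0 0.0 0 0; -0.00 -2.54 -0.00 0 0.0 0 0; -0.00 -3.49 -0.01 0 0.0 0 0; -0.00 -4.46 -0.01 0 0.0 0 0
-0.00 -0.97 -0.00 0 0.0 0 0; -0.00 -1.92 -0.00 0 0.0 0 0; -0.00 -2.83 -0.01 0 0.0 0 0; -0.00 -3.69 -0.01 0 0.0 0 0; -0.00 -4.46 -0.01 0 0.0 0 0
-0.00 -0.68 -0.00 0 0.0 0 0; -0.00 -1.24 -0.00 0 0.0 0 0; -0.00 -1.67 -0.00 0 0.0 0 0; -0.00 -1.94 -0.00 0 0.0 0 0; -0.00 -2.03 -0.00 0 0.0 0 0
```

Emit:
apply_moves(rows="0 -0.1 0 0 0 0 0; 0 -0.35 0 0 0 0 0; 0 -0.8 0 0 0 0 0; 0 -1.35 0 0 0 0 0; 0 -2 0 0 0 0 0", grip_force=30)

```text
time_s: 7.85
tcp_pos: [0.5433, -0.1863, 0.1701]
tool_rot: [-0.098, 2.178, -2.177]
contact_force: [0.2, 0.4, -6.1]
grip_width: 0.011
```

Emit:
apply_moves(rows="0 -0.8 0 0 0 0 0; 0 -1.6 0 0 0 0 0; 0 -2.5 0 0 0 0 0; 0 -3.5 0 0 0 0 0; 0 -4.5 0 0 0 0 0")

```text
time_s: 8.27
tcp_pos: [0.544, -0.1864, 0.2168]
tool_rot: [-0.096, 2.176, -2.176]
contact_force: [0.3, -0.3, -5.5]
grip_width: 0.0108
```

Emit:
apply_moves(rows="0 -1 0 0 0 0 0; 0 -1.9 0 0 0 0 0; 0 -2.8 0 0 0 0 0; 0 -3.7 0 0 0 0 0; 0 -4.5 0 0 0 0 0")

```text
time_s: 8.68
tcp_pos: [0.544, -0.1863, 0.2616]
tool_rot: [-0.096, 2.176, -2.176]
contact_force: [-0.0, 0.1, -6.2]
grip_width: 0.011
```

Emit:
apply_moves(rows="0 -0.7 0 0 0 0 0; 0 -1.2 0 0 0 0 0; 0 -1.7 0 0 0 0 0; 0 -1.9 0 0 0 0 0; 0 -2 0 0 0 0 0")

```text
time_s: 9.1
tcp_pos: [0.5441, -0.1863, 0.2808]
tool_rot: [-0.096, 2.176, -2.176]
contact_force: [-0.1, -0.4, -6.0]
grip_width: 0.0112
```

```bash
python3 - <<'E'
from plan import *
s=r.state();print(s["time_s"],s["tcp_pos"],s["grip_width"],s["contact_force"],s["wrist_torque"])
P=plan([(.51,.0,.285,-178),(.45,.2,.283,-181)],8,0)
E
```

```text
9.1 [ 0.54407871 -0.18634242  0.28077131] 0.011214132772472553 [-0.14249894 -0.41369953 -6.03187475] [ 0.01177321 -0.12617965  0.05889521]
max step mm 14.899464006763303 deg 0.2286924343778196
0.00 -0.00 -0.07 0 0.0 0 0; 0.01 -0.01 -0.29 0 0.0 0 0; 0.03 -0.02 -0.64 0 0.1 0 0; 0.05 -0.04 -1.12 0 0.2 0 0; 0.08 -0.06 -1.72 0 0.3 0 0
0.04 -0.02 -0.71 0 0.1 0 0; 0.09 -0.05 -1.52 0 0.3 0 0; 0.15 -0.08 -2.43 0 0.4 0 0; 0.22 -0.11 -3.43 0 0.6 0 0; 0.30 -0.14 -4.51 0 0.7 0 0
0.11 -0.03 -1.15 0 0.2 0 0; 0.24 -0.06 -2.37 0 0.4 0 0; 0.38 -0.09 -3.64 0 0.6 0 0; 0.53 -0.12 -4.97 0 0.8 0 0; 0.70 -0.14 -6.34 0 1.0 0 0
0.21 -0.02 -1.40 0 0.2 0 0; 0.44 -0.04 -2.83 0 0.5 0 0; 0.68 -0.06 -4.27 0 0.7 0 0; 0.94 -0.07 -5.73 0 0.9 0 0; 1.21 -0.08 -7.20 0 1.1 0 0
0.31 -0.01 -1.46 0 0.2 0 0; 0.63 -0.01 -2.90 0 0.4 0 0; 0.96 -0.01 -4.33 0 0.7 0 0; 1.30 -0.01 -5.74 0 0.9 0 0; 1.64 0.00 -7.12 0 1.1 0 0
0.37 0.01 -1.33 0 0.2 0 0; 0.73 0.02 -2.61 0 0.4 0 0; 1.09 0.04 -3.85 0 0.6 0 0; 1.45 0.05 -5.02 0 0.7 0 0; 1.79 0.07 -6.13 0 0.9 0 0
0.34 0.02 -1.03 0 0.2 0 0; 0.66 0.04 -1.98 0 0.3 0 0; 0.96 0.06 -2.84 0 0.4 0 0; 1.23 0.07 -3.61 0 0.5 0 0; 1.47 0.09 -4.28 0 0.6 0 0
0.21 0.01 -0.56 0 0.1 0 0; 0.38 0.03 -1.01 0 0.1 0 0; 0.50 0.04 -1.34 0 0.2 0 0; 0.58 0.04 -1.54 0 0.2 0 0; 0.60 0.04 -1.61 0 0.2 0 0
```

Emit:
apply_moves(rows="0 0 -0.07 0 0 0 0; 0 0 -0.3 0 0 0 0; 0 0 -0.65 0 0.1 0 0; 0.05 0 -1.1 0 0.2 0 0; 0.1 -0.05 -1.7 0 0.3 0 0")

```text
time_s: 9.52
tcp_pos: [0.5413, -0.1691, 0.2807]
tool_rot: [-0.091, 2.18, -2.18]
contact_force: [0.2, -0.6, -5.2]
grip_width: 0.0112
```

Emit:
apply_moves(rows="0.05 0 -0.7 0 0.1 0 0; 0.1 -0.05 -1.5 0 0.3 0 0; 0.15 -0.1 -2.4 0 0.4 0 0; 0.2 -0.1 -3.4 0 0.6 0 0; 0.3 -0.15 -4.5 0 0.7 0 0")

```text
time_s: 9.93
tcp_pos: [0.5346, -0.1239, 0.2826]
tool_rot: [-0.077, 2.185, -2.185]
contact_force: [-0.4, -0.2, -6.1]
grip_width: 0.0111
```

Emit:
apply_moves(rows="0.1 0 -1.15 0 0.2 0 0; 0.25 -0.05 -2.4 0 0.4 0 0; 0.4 -0.1 -3.65 0 0.6 0 0; 0.55 -0.1 -5 0 0.8 0 0; 0.7 -0.15 -6.35 0 1 0 0")

```text
time_s: 10.35
tcp_pos: [0.5229, -0.0607, 0.2842]
tool_rot: [-0.058, 2.194, -2.194]
contact_force: [0.4, -1.0, -5.3]
grip_width: 0.011
```

Emit:
apply_moves(rows="0.2 0 -1.4 0 0.2 0 0; 0.45 -0.05 -2.85 0 0.5 0 0; 0.7 -0.05 -4.3 0 0.7 0 0; 0.95 -0.05 -5.75 0 0.9 0 0; 1.2 -0.1 -7.2 0 1.1 0 0")

```text
time_s: 10.77
tcp_pos: [0.5069, 0.0106, 0.2852]
tool_rot: [-0.037, 2.204, -2.204]
contact_force: [0.1, -0.6, -6.9]
grip_width: 0.0111
```

Emit:
apply_moves(rows="0.3 0 -1.45 0 0.2 0 0; 0.6 0 -2.9 0 0.4 0 0; 0.95 0 -4.3 0 0.7 0 0; 1.3 0 -5.7 0 0.9 0 0; 1.65 0 -7.1 0 1.1 0 0")

```text
time_s: 11.18
tcp_pos: [0.4879, 0.0809, 0.2853]
tool_rot: [-0.016, 2.214, -2.213]
contact_force: [-0.6, 0.2, -5.9]
grip_width: 0.011
```

Emit:
apply_moves(rows="0.35 0 -1.3 0 0.2 0 0; 0.75 0 -2.6 0 0.4 0 0; 1.1 0 -3.85 0 0.6 0 0; 1.45 0.05 -5 0 0.7 0 0; 1.8 0.05 -6.1 0 0.9 0 0")

```text
time_s: 11.6
tcp_pos: [0.4689, 0.1416, 0.2847]
tool_rot: [-0.001, -2.222, 2.221]
contact_force: [0.1, -0.2, -5.8]
grip_width: 0.011
```

Emit:
apply_moves(rows="0.35 0 -1 0 0.2 0 0; 0.65 0.05 -2 0 0.3 0 0; 0.95 0.05 -2.85 0 0.4 0 0; 1.2 0.05 -3.6 0 0.5 0 0; 1.45 0.1 -4.3 0 0.6 0 0")

```text
time_s: 12.02
tcp_pos: [0.4549, 0.1841, 0.2837]
tool_rot: [-0.012, -2.216, 2.216]
contact_force: [-0.7, -0.0, -5.7]
grip_width: 0.0106
```

Emit:
apply_moves(rows="0.2 0 -0.55 0 0.1 0 0; 0.4 0 -1 0 0.1 0 0; 0.5 0 -1.35 0 0.2 0 0; 0.6 0 -1.55 0 0.2 0 0; 0.6 0 -1.6 0 0.2 0 0")

```text
time_s: 12.43
tcp_pos: [0.4493, 0.1996, 0.2835]
tool_rot: [-0.016, -2.214, 2.214]
contact_force: [-0.3, 0.5, -6.3]
grip_width: 0.0108
```

```bash
python3 - <<'E'
from plan import *
s=r.state();print(s["time_s"],s["tcp_pos"],yaw_of(R.from_rotvec(s["tool_rot"]).as_matrix()),s["grip_width"],s["contact_force"],s["wrist_torque"])
i=r.get_image("scene");j=r.get_image("top");cv2.imwrite("pics/s4.png",i);cv2.imwrite("pics/t4.png",j)
cv2.imwrite("pics/c5.png",cv2.resize(np.hstack([i[90:240,330:450],j[120:270,200:320]]),None,fx=3.33,fy=3.33,interpolation=2))
E
```

```text
12.4333 [0.44930244 0.19958103 0.28351894] 179.1599247036407 0.010779700634451009 [-0.34608212  0.45953779 -6.31395558] [ 0.1525207  -0.030313   -0.02077955]
```

View pics/c5.png

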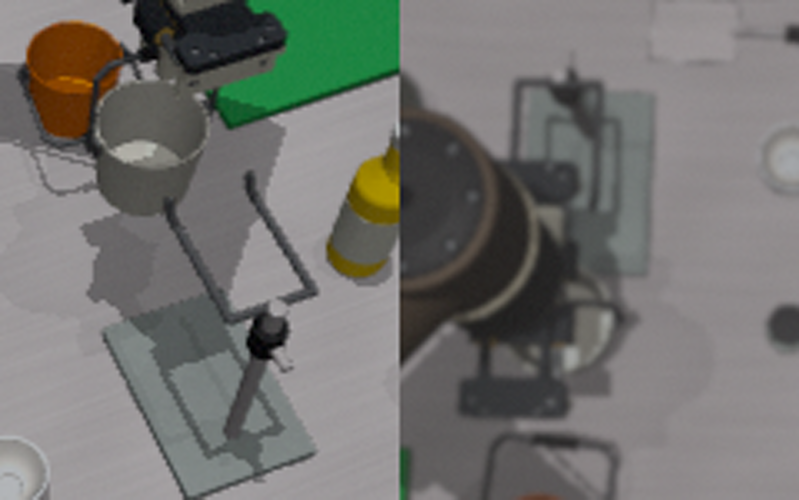

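The pail hangs level at scene crop (150,145), with the prong ends ahead at crop (168,205) and (250,175). From both the ends and the crossbar, the prong tops are at about 0.221 m and the tips at about 0.233 m. I'll go in with the grip at about 0.257 m.

```bash
python3 - <<'E'
from plan import *
P=plan([(.449,.2,.238,179.2)],2,0)
u=np.arange(26)/25;t=12.8*u*u*(3-2*u)
for c in range(5): print("; ".join("%.2f 0 %.2f 0 0 0 0"%(-(t[k]-t[5*c]),-.027*(t[k]-t[5*c])) for k in range(5*c+1,5*c+6)))
E
```

```text
max step mm 6.741959686782316 deg 0.006870920372222145
0.00 0.13 -0.00 0 -0.0 0 0; 0.00 0.47 -0.01 0 -0.0 0 0; 0.01 0.98 -0.02 0 -0.0 0 0; 0.02 1.60 -0.02 0 -0.0 0 0; 0.02 2.28 -0.03 0 -0.0 0 0
0.01 0.67 -0.01 0 -0.0 0 0; 0.01 1.29 -0.02 0 -0.0 0 0; 0.02 1.80 -0.03 0 -0.0 0 0; 0.02 2.15 -0.03 0 -0.0 0 0; 0.02 2.28 -0.03 0 -0.0 0 0
-0.06 0 -0.00 0 0 0 0; -0.23 0 -0.01 0 0 0 0; -0.51 0 -0.01 0 0 0 0; -0.88 0 -0.02 0 0 0 0; -1.33 0 -0.04 0 0 0 0
-0.53 0 -0.01 0 0 0 0; -1.12 0 -0.03 0 0 0 0; -1.76 0 -0.05 0 0 0 0; -2.45 0 -0.07 0 0 0 0; -3.17 0 -0.09 0 0 0 0
-0.75 0 -0.02 0 0 0 0; -1.51 0 -0.04 0 0 0 0; -2.28 0 -0.06 0 0 0 0; -3.04 0 -0.08 0 0 0 0; -3.79 0 -0.10 0 0 0 0
-0.72 0 -0.02 0 0 0 0; -1.41 0 -0.04 0 0 0 0; -2.06 0 -0.06 0 0 0 0; -2.65 0 -0.07 0 0 0 0; -3.17 0 -0.09 0 0 0 0
-0.45 0 -0.01 0 0 0 0; -0.82 0 -0.02 0 0 0 0; -1.10 0 -0.03 0 0 0 0; -1.27 0 -0.03 0 0 0 0; -1.33 0 -0.04 0 0 0 0
```

Emit:
apply_moves(rows="0 0.15 0 0 0 0 0; 0 0.5 0 0 0 0 0; 0 1 0 0 0 0 0; 0 1.6 0 0 0 0 0; 0 2.3 0 0 0 0 0")

```text
time_s: 12.95
tcp_pos: [0.4494, 0.1992, 0.2599]
tool_rot: [-0.017, -2.214, 2.214]
contact_force: [0.2, 0.3, -5.8]
grip_width: 0.011
```

Emit:
apply_moves(rows="0 0.7 0 0 0 0 0; 0 1.3 0 0 0 0 0; 0 1.8 0 0 0 0 0; 0 2.1 0 0 0 0 0; 0 2.2 0 0 0 0 0")

```text
time_s: 13.37
tcp_pos: [0.4492, 0.1992, 0.2379]
tool_rot: [-0.016, -2.213, 2.214]
contact_force: [-0.6, -1.0, -5.9]
grip_width: 0.011
```

Emit:
apply_moves(rows="-0.05 0 0 0 0 0 0; -0.25 0 0 0 0 0 0; -0.5 0 0 0 0 0 0; -0.9 0 0 0 0 0 0; -1.3 0 -0.05 0 0 0 0")

```text
time_s: 13.78
tcp_pos: [0.4629, 0.1997, 0.2388]
tool_rot: [-0.017, -2.215, 2.214]
contact_force: [-0.0, 0.5, -5.6]
grip_width: 0.0112
```

Emit:
apply_moves(rows="-0.5 0 0 0 0 0 0; -1.1 0 0 0 0 0 0; -1.75 0 -0.05 0 0 0 0; -2.45 0 -0.05 0 0 0 0; -3.15 0 -0.1 0 0 0 0")

```text
time_s: 14.2
tcp_pos: [0.4948, 0.2002, 0.2385]
tool_rot: [-0.016, -2.214, 2.214]
contact_force: [-0.1, -0.4, -4.5]
grip_width: 0.0111
```

```bash
python3 - <<'E'
from plan import *
s=r.state();print(s["time_s"],s["tcp_pos"],yaw_of(R.from_rotvec(s["tool_rot"]).as_matrix()),s["grip_width"],s["contact_force"],s["wrist_torque"])
i=r.get_image("scene");j=r.get_image("top");cv2.imwrite("pics/s5.png",i);cv2.imwrite("pics/t5.png",j)
cv2.imwrite("pics/c6.png",cv2.resize(np.hstack([i[100:220,330:450],j[120:240,200:320]]),None,fx=3.33,fy=3.33,interpolation=2))
E
```

```text
14.2 [0.49475593 0.20018763 0.2384796 ] 179.14918752166872 0.011080761972961522 [-0.08220652 -0.43243382 -4.478591  ] [ 0.11868017 -0.08194251  0.0603497 ]
```

View pics/c6.png

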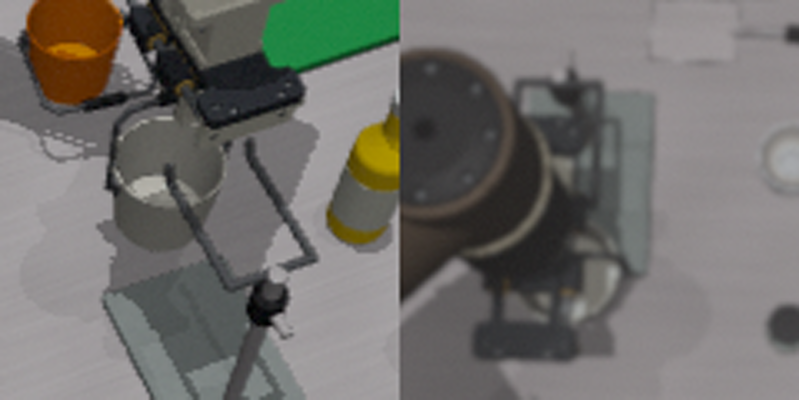

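The prong ends at crop (168,170) and (250,145) pass over the rim, the bail wire is still above them, and there's no contact force. I'll go on in.

Emit:
apply_moves(rows="-0.7 0 0 0 0 0 0; -1.5 0 0 0 0 0 0; -2.3 0 -0.05 0 0 0 0; -3 0 -0.05 0 0 0 0; -3.7 0 -0.1 0 0 0 0")

```text
time_s: 14.72
tcp_pos: [0.5317, 0.2007, 0.2384]
tool_rot: [-0.016, -2.214, 2.214]
contact_force: [-0.4, 1.5, -5.9]
grip_width: 0.0108
```

Emit:
apply_moves(rows="-0.7 0 0 0 0 0 0; -1.4 0 0 0 0 0 0; -2 0 -0.05 0 0 0 0; -2.6 0 -0.05 0 0 0 0; -3.1 0 -0.1 0 0 0 0")

```text
time_s: 15.13
tcp_pos: [0.5627, 0.2012, 0.2385]
tool_rot: [-0.017, -2.214, 2.214]
contact_force: [-0.4, -0.1, -5.6]
grip_width: 0.0106
```

Emit:
apply_moves(rows="-0.45 0 0 0 0 0 0; -0.8 0 0 0 0 0 0; -1.1 0 0 0 0 0 0; -1.3 0 0 0 0 0 0; -1.35 0 0 0 0 0 0")

```text
time_s: 15.55
tcp_pos: [0.5756, 0.201, 0.2385]
tool_rot: [-0.016, -2.214, 2.214]
contact_force: [0.1, 0.4, -4.9]
grip_width: 0.0109
```

```bash
python3 - <<'E'
from plan import *
s=r.state();print(s["time_s"],s["tcp_pos"],yaw_of(R.from_rotvec(s["tool_rot"]).as_matrix()),s["grip_width"],s["contact_force"],s["wrist_torque"])
i=r.get_image("scene");j=r.get_image("top");cv2.imwrite("pics/s6.png",i);cv2.imwrite("pics/t6.png",j)
cv2.imwrite("pics/c7.png",cv2.resize(np.hstack([i[120:220,350:450],j[110:210,210:310]]),None,fx=4,fy=4,interpolation=2))
E
```

```text
15.55 [0.57559321 0.20100178 0.23847847] 179.1502428222288 0.010916560959293626 [ 0.13823458  0.4213275  -4.89867876] [ 0.09554365 -0.05261144 -0.01490367]
```

View pics/c7.png

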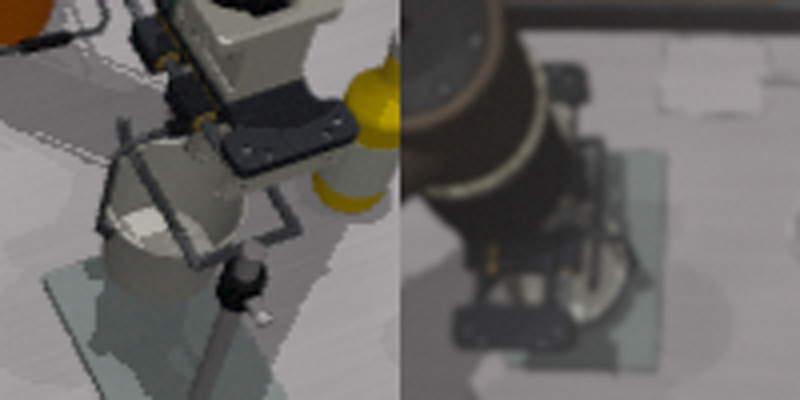

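The bail is over the prongs, with the left end at crop (120,125) inside it. I'll lower and feel for them.

Emit:
apply_moves(rows="0 0.2 0 0 0 0 0; 0 0.5 0 0 0 0 0; 0 0.9 0 0 0 0 0; 0 1.2 0 0 0 0 0; 0 1.4 0 0 0 0 0")

```text
time_s: 16.07
tcp_pos: [0.5751, 0.2009, 0.2238]
tool_rot: [-0.015, -2.213, 2.214]
contact_force: [-0.2, 0.4, -5.6]
grip_width: 0.0106
```

Emit:
apply_moves(rows="0 0.2 0 0 0 0 0; 0 0.4 0 0 0 0 0; 0 0.6 0 0 0 0 0; 0 0.7 0 0 0 0 0; 0 0.8 0 0 0 0 0")

```text
time_s: 16.48
tcp_pos: [0.5755, 0.2011, 0.2164]
tool_rot: [-0.016, -2.214, 2.214]
contact_force: [0.7, 0.8, -6.6]
grip_width: 0.0105
```

Emit:
apply_moves(rows="0 0.1 0 0 0 0 0; 0 0.2 0 0 0 0 0; 0 0.3 0 0 0 0 0; 0 0.4 0 0 0 0 0; 0 0.5 0 0 0 0 0")

```text
time_s: 16.9
tcp_pos: [0.5754, 0.201, 0.2115]
tool_rot: [-0.016, -2.214, 2.214]
contact_force: [-0.2, 0.8, -5.9]
grip_width: 0.011
```

Emit:
apply_moves(rows="0 0.05 0 0 0 0 0; 0 0.1 0 0 0 0 0; 0 0.15 0 0 0 0 0; 0 0.2 0 0 0 0 0; 0 0.2 0 0 0 0 0")

```text
time_s: 17.32
tcp_pos: [0.5754, 0.201, 0.2095]
tool_rot: [-0.016, -2.214, 2.214]
contact_force: [-0.0, -0.4, -6.1]
grip_width: 0.011
```

Emit:
apply_moves(rows="0 0.05 0 0 0 0 0; 0 0.1 0 0 0 0 0; 0 0.15 0 0 0 0 0; 0 0.2 0 0 0 0 0; 0 0.2 0 0 0 0 0")

```text
time_s: 17.73
tcp_pos: [0.5754, 0.2011, 0.2075]
tool_rot: [-0.016, -2.214, 2.214]
contact_force: [0.3, -0.5, -5.5]
grip_width: 0.0109
```

Emit:
apply_moves(rows="0 0.05 0 0 0 0 0; 0 0.1 0 0 0 0 0; 0 0.15 0 0 0 0 0; 0 0.15 0 0 0 0 0; 0 0.15 0 0 0 0 0")

```text
time_s: 18.15
tcp_pos: [0.5754, 0.201, 0.2063]
tool_rot: [-0.016, -2.214, 2.214]
contact_force: [-1.0, 0.5, -2.5]
grip_width: 0.0111
```

Contact at TCP z ≈ 0.207, close to the predicted 0.205. I'll take the rest in small steps.

Emit:
apply_moves(rows="0 0.02 0 0 0 0 0; 0 0.04 0 0 0 0 0; 0 0.07 0 0 0 0 0; 0 0.07 0 0 0 0 0; 0 0.07 0 0 0 0 0")

```text
time_s: 18.57
tcp_pos: [0.5756, 0.2011, 0.2056]
tool_rot: [-0.017, -2.214, 2.214]
contact_force: [-1.6, 0.4, -1.4]
grip_width: 0.0113
```

Emit:
apply_moves(rows="0 0.02 0 0 0 0 0; 0 0.04 0 0 0 0 0; 0 0.05 0 0 0 0 0; 0 0.05 0 0 0 0 0; 0 0.05 0 0 0 0 0")

```text
time_s: 18.98
tcp_pos: [0.5755, 0.201, 0.205]
tool_rot: [-0.016, -2.214, 2.214]
contact_force: [-1.7, 0.9, 0.5]
grip_width: 0.0111
```

```bash
python3 - <<'E'
from plan import *
s=r.state();print(s["time_s"],s["tcp_pos"],s["contact_force"],s["wrist_torque"])
E
```

```text
18.9833 [0.57547151 0.20103171 0.20496995] [-1.72753923  0.88092406  0.46757741] [-0.03402267  0.49076583  0.0033033 ]
```

Emit:
apply_moves(rows="0.02 0 0 0 0 0 0; 0.04 0 0 0 0 0 0; 0.05 0 0 0 0 0 0; 0.05 0 0 0 0 0 0; 0.05 0 0 0 0 0 0", grip_force=5)

```text
time_s: 19.4
tcp_pos: [0.5754, 0.2011, 0.2051]
tool_rot: [-0.017, -2.215, 2.214]
contact_force: [2.2, -0.4, -0.5]
grip_width: 0.0114
```

Emit:
apply_moves(rows="0 0 0 0 0 0 0.13; 0 0 0 0 0 0 0.16; 0 0 0 0 0 0 0.2; 0 0 0 0 0 0 0.25; 0 0 0 0 0 0 0.3")

```text
time_s: 19.82
tcp_pos: [0.5748, 0.201, 0.2048]
tool_rot: [-0.016, -2.214, 2.214]
contact_force: [0.6, 0.8, -0.0]
grip_width: 0.0235
```

Emit:
apply_moves(rows="0 0 0 0 0 0 0.35; 0 0 0 0 0 0 0.35; 0 0 0 0 0 0 0.35; 0 0 0 0 0 0 0.35; 0 0 0 0 0 0 0.35")

```text
time_s: 20.23
tcp_pos: [0.5749, 0.201, 0.2049]
tool_rot: [-0.016, -2.214, 2.214]
contact_force: [0.1, -0.6, 0.1]
grip_width: 0.0305
```

```bash
python3 - <<'E'
from plan import *
s=r.state();print(s["time_s"],s["tcp_pos"],s["grip_width"],s["contact_force"],s["wrist_torque"])
i=r.get_image("scene");cv2.imwrite("pics/s7.png",i)
cv2.imwrite("pics/c8.png",cv2.resize(i[120:220,350:450],None,fx=5,fy=5,interpolation=2))
E
```

```text
20.2333 [0.57491091 0.20103482 0.20485357] 0.0304986071626432 [ 0.09362829 -0.60464394  0.09886689] [ 0.01686927 -0.02650617  0.01153888]
```

View pics/c8.png

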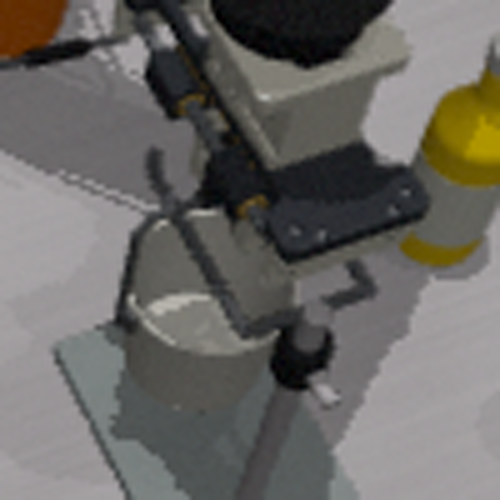

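The bail rests on the prongs with the pail below at crop (210,330), and the released gripper reads no force. I'll retract straight up.

Emit:
apply_moves(rows="0 -0.2 0 0 0 0 0.35; 0 -0.6 0 0 0 0 0.35; 0 -1.1 0 0 0 0 0.35; 0 -1.7 0 0 0 0 0.35; 0 -2.4 0 0 0 0 0.35")

```text
time_s: 20.7
tcp_pos: [0.575, 0.2011, 0.2296]
tool_rot: [-0.016, -2.214, 2.214]
contact_force: [0.1, 0.1, -0.6]
grip_width: 0.0309
```

Emit:
apply_moves(rows="0 -1 0 0 0 0 0.35; 0 -2 0 0 0 0 0.35; 0 -3 0 0 0 0 0.35; 0 -4 0 0 0 0 0.35; 0 -5 0 0 0 0 0.35")

```text
time_s: 21.12
tcp_pos: [0.575, 0.2011, 0.2802]
tool_rot: [-0.017, -2.215, 2.214]
contact_force: [0.5, 0.8, -0.9]
grip_width: 0.0308
```

Emit:
apply_moves(rows="1.5 -1 0 0 0 0 0.35; 3.5 -2 0 0 0 0 0.35; 6 -3 0 0 0 0 0.35; 9 -3.5 0 0 0 0 0.35; 12 -4 0 0 0 0 0.35")

```text
time_s: 21.53
tcp_pos: [0.4541, 0.2027, 0.3197]
tool_rot: [-0.017, -2.214, 2.214]
contact_force: [-0.5, 0.5, 0.9]
grip_width: 0.0308
```

Emit:
apply_moves(rows="2 0 0 0 0 0 0.35; 3.5 0 0 0 0 0 0.35; 4.5 0 0 0 0 0 0.35; 5 0 0 0 0 0 0.35; 5 0 0 0 0 0 0.35")

```text
time_s: 21.95
tcp_pos: [0.4045, 0.2037, 0.3195]
tool_rot: [-0.016, -2.216, 2.214]
contact_force: [-0.2, -0.0, -0.1]
grip_width: 0.0304
```

```bash
python3 - <<'E'
from plan import *
i0=r.get_image("scene")
for k in range(8): i=r.get_image("scene")
d=cv2.absdiff(i0,i).max(2);print("moving px",(d[120:230,340:450]>25).sum())
s=r.state();print(s["time_s"],s["tcp_pos"],s["grip_width"],s["contact_force"])
j=r.get_image("top");cv2.imwrite("pics/s8.png",i);cv2.imwrite("pics/t8.png",j)
cv2.imwrite("pics/c9.png",cv2.resize(np.hstack([i[110:230,290:450],j[110:230,190:350]]),None,fx=2.5,fy=2.5,interpolation=2))
E
```

```text
moving px 28
22.4 [0.4052306  0.20347583 0.31854588] 0.030683675172374754 [-0.09153064 -0.2015239   1.24868557]
```

View pics/c9.png

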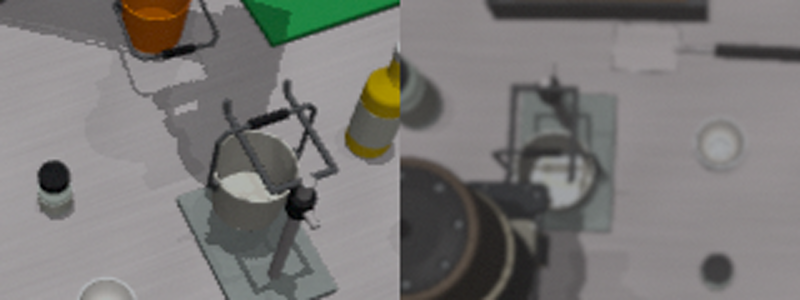

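The pail hangs from both prongs, with the grip at crop (268,118) between them. A few pixels still changed, so I'll let it settle and recheck.

Emit:
apply_moves(rows="0 0 0 0 0 0 0.35; 0 0 0 0 0 0 0.35; 0 0 0 0 0 0 0.35; 0 0 0 0 0 0 0.35; 0 0 0 0 0 0 0.35")

```text
time_s: 22.87
tcp_pos: [0.4049, 0.2035, 0.3189]
tool_rot: [-0.016, -2.214, 2.214]
contact_force: [0.0, 0.6, 1.4]
grip_width: 0.0305
```

Emit:
apply_moves(rows="0 0 0 0 0 0 0.35; 0 0 0 0 0 0 0.35; 0 0 0 0 0 0 0.35; 0 0 0 0 0 0 0.35; 0 0 0 0 0 0 0.35")

```text
time_s: 23.28
tcp_pos: [0.4049, 0.2035, 0.3189]
tool_rot: [-0.016, -2.214, 2.214]
contact_force: [-0.5, 0.2, -0.6]
grip_width: 0.0305
```

Emit:
apply_moves(rows="0 0 0 0 0 0 0.35; 0 0 0 0 0 0 0.35; 0 0 0 0 0 0 0.35; 0 0 0 0 0 0 0.35; 0 0 0 0 0 0 0.35")

```text
time_s: 23.7
tcp_pos: [0.4049, 0.2035, 0.3188]
tool_rot: [-0.016, -2.214, 2.214]
contact_force: [0.5, 0.3, -0.6]
grip_width: 0.0308
```

Emit:
apply_moves(rows="0 0 0 0 0 0 0.35; 0 0 0 0 0 0 0.35; 0 0 0 0 0 0 0.35; 0 0 0 0 0 0 0.35; 0 0 0 0 0 0 0.35")

```text
time_s: 24.12
tcp_pos: [0.4049, 0.2035, 0.3188]
tool_rot: [-0.016, -2.214, 2.214]
contact_force: [0.4, -0.3, -0.1]
grip_width: 0.0309
```

```bash
python3 - <<'E'
from plan import *
F=[r.get_image("scene") for k in range(10)]
print("moving px",[int((cv2.absdiff(F[0],f).max(2)[120:230,340:450]>25).sum()) for f in F[1:]])
a=cv2.imread("pics/scene0.png");d=cv2.absdiff(a,F[-1]).max(2)>60
n,l,st,c=cv2.connectedComponentsWithStats(d.astype("uint8"));print([(x[:5].tolist()) for x in st[1:] if x[4]>25])
print(r.state()["time_s"],r.state()["contact_force"])
cv2.imwrite("pics/c10.png",cv2.resize(F[-1][130:230,350:450],None,fx=6,fy=6,interpolation=2))
E
```

```text
moving px [0, 0, 0, 0, 0, 0, 0, 0, 0]
[[229, 0, 17, 43, 284], [277, 1, 21, 31, 464], [365, 0, 31, 9, 139], [439, 0, 22, 23, 280], [349, 13, 62, 81, 2363], [283, 52, 7, 20, 81], [233, 59, 20, 22, 213], [387, 153, 21, 9, 88], [372, 160, 21, 36, 281], [388, 163, 21, 20, 184], [233, 189, 50, 45, 212], [247, 207, 32, 26, 422], [252, 225, 30, 21, 239]]
24.6167 [-0.61370466  0.17430751  0.36627298]
```

View pics/c10.png

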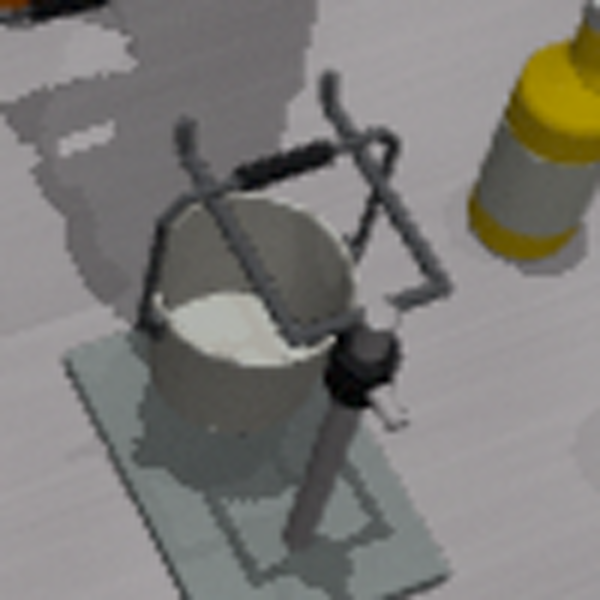

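The bail's bare wire lies across both prongs, on either side of the grip at crop (285,165). The pail is upright and still, and the other objects are where they were.

```bash
python3 -c "
from rig import r
print(r.job_done())"
```

```text
the job is handed in; nothing more can be done
None
```

I pinched the white pail's black grip and swung the bail upright while the pail stood. I then carried it over and lowered the bail onto both prongs until the arm's vertical reading fell from about 6 N to about 0. I opened the fingers, backed away and handed the job in at 24.6 s.

**Last checks:**
- **Hanging:** the pail hangs upright with bare wire on both prongs. No pixels changed around it over the last ten frames; a first look right after release showed 28, so I let it settle.
- **Robot clear:** the gripper is well away from the pail and the force readings are back to noise.
- **Other objects:** a comparison with the first picture showed changes only at the arm, the pail's old spot and the stand.

**Disagreements:**
- **Swing:** the bail was pressed down with about 12–14 N near upright, against the standing pail, and eased on lifting.
- **Prong height:** contact came at TCP z of about 0.207 m, against 0.205 m predicted from the images.
- **Sideways force:** there was about 2 N sideways at the hook just before release. It was gone once the fingers opened.

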